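Fetch the flux tin from behind the bottle and the power brick

TASK

The round flux tin is stuck at the back of the steel bay behind the bottle and the power brick: first stand the bottle and the brick on the large side mat, leaving the tin where it is, then set the tin, lid up, in the middle of the small work pad while they wait there. After that put the bottle and the brick back in the bay, each exactly where it stood and the brick lined up as it was. Keep both upright all the time, and leave the phone, the solder spool and the braid bobbin alone.

Things in the scene. Friction and masses are not known exactly. Their poses are not given: they have to be found in the camera images.
- tin: Round yellow-brown flux tin with a closed lid, 49 mm diameter, 21 mm high, about 60 g; at the start it stands at the back of the bay, behind and between the bottle and the brick. Origin: centre of its underside, z up. Grip it across its diameter low down. The lid does not come off.
- bottle: White round dispenser bottle with a pump top, body 57 mm diameter with straight sides to about 75 mm above its foot, then a rounded shoulder and, from 98 mm, the pump neck; 125 mm high in all; it may rock by a degree, about 190 g. Origin: centre of its underside, z up. It stands at the front of the bay, left or right of the brick.
- brick: Power brick: white upright box with a dark terminal front, 94 mm high, 62 mm wide (own y, -31 to +31 mm; grip across this), 100 mm long (own x, -44 to +56 mm; terminals to -56 mm), about 450 g. Origin on its underside, z up. It stands at the front of the bay beside the bottle, its length along the bay's depth (own +x points to the bay's open front).
- bay: Fixed grey steel sheet bay: floor 200 mm deep (its x), 190 mm wide (its y), 3 mm thick; 48 mm high upstand at the back (inner face x = +97 mm), 30 mm side flanges only from x = +49 mm back; front open. Origin: centre of its underside, x to the back, y left. Bottle and brick stand some 104 mm apart across it at x about -30 mm, 40 mm free between; tin at x about +48 mm.
- side_mat: Large flat grey mat, 200 mm (its x) by 130 mm (its y), 3 mm thick, fixed on the bench on the left or the right of the bay: the side area for the bottle and the brick. Origin: centre of its underside; its x axis points roughly away from the robot.
- work_pad: Small flat grey square pad, 110 x 110 mm, 3 mm thick, fixed on the bench on the other side of the bay: the place for the tin. Origin: centre of its underside.
- wick: Bystander: yellow flat bobbin of braid, 38 x 65 x 9 mm, loose on the bench near its front edge, before the bay. Origin on its underside.
- phone: Bystander: dark smartphone lying flat, 71 x 150 x 8 mm, on the bench to the right of the bay, far back. Origin: centre of its underside.
- spool: Bystander: blue spool of solder wire standing on its flange, about 55 mm diameter, 50 mm high, on the bench behind the bay. Origin on its underside.
There are look-alikes about, which are no part of the job. Of the things like the tin, leave any that is green; of the rest the smaller one is meant. What is shaped like the bottle but purple is not meant.

How it is judged:
By the outcome, as a careful person would: the job done as asked, in the order asked, and still so for the second after the job is handed in, with the robot touching nothing.
It also fails if it takes over 136 s, if anything falls off the work surface, if the arm or the gripper's body presses on something with over 40 N, if the wrist force passes 120 N, or if a joint passes its speed limit or range.

ROBOT

A 6-joint arm with a two-finger parallel gripper is mounted at the origin on a cart in front of the work surface, level with it; the furniture and walls round the work are solid. World frame = base frame: x ahead of the robot, y to its left, z up, the work surface at z = 0. Lengths are in m, angles in rad, forces in N, time in s.
With the tool pointing down it reaches from about 0.3 to 0.775 m from the base axis. Payload 14.6 kg.
Tool frame: the origin (TCP) lies midway between the tips of the shut fingers; the grasp point (between the pads) lies 19 mm behind it; z points along the fingers, y is the line along which they close (so a half turn about z gives the same grasp; the last joint's range is limited). The gripper opens to 94 mm and grips with 3 to 60 N. Pads are 16 mm wide; open, the fingers measure 119 mm over their backs; the gripper's body (75 mm by 177 mm) begins 78 mm behind the grasp point.
Start: joints at [1.059, 0.3, 1.521, -0, 1.321, -0.067], TCP at [0.237, 0.496, 0.205] pointing down, gripper open.
Joint ranges: [-3.03, 3.03], [-0.79, 2.21], [0.23, 2.52], [-1.04, 4.18], [0, 3.07], [-2.55, 2.55]. Speed limits (rad/s): [2.22, 2.22, 2.57, 3.14, 3.14, 3.14].

INTERFACE

Orientations are given as [roll, pitch, yaw] about the fixed x, y, z axes, in that order (R = Rz(yaw) Ry(pitch) Rx(roll)).
In Python, from station import ctrl gives the robot as it stands. The module is installed in compiled form; this text tells all that it offers.
- The arm moves only by the tool servo_tool, never from a script. Its argument "plan" is a list of rows, each a list of 7 numbers: the opening in per cent of the stroke, from 0 (shut) to 100 (fully open), then the shift along the tool's x, y, z in m, then the turn, a rotation vector about the tool's x, y, z in rad. A call has exactly 8 rows; each row shifts and turns the commanded pose from where the row before left it, along the tool's axes as they then stand; what a row does not reach is not made up. A row lasts 1/8 s, in which the tool goes at most 62.5 mm and 10.7 degrees, less where a joint would pass 70% of its speed; a pose out of reach is approached as far as the arm can. A call with a gripper value outside its range is refused whole. The fingers move at their own pace and stop on an object; "force" is the grip in N (left out, the last holds). Time passes only in rows, so rows that do not move let the fingers close, or fill a call up. It gives the time, the measured TCP pose, the force, the opening and the grip force at its end, in the units of the state.
- ctrl.get_obs(): the state, without advancing time (a new reading comes with each control period).
- ctrl.camera(name): name is "scene" or "top" or "wrist"; returns a dict with "pixels" (400x640x3 uint8, red, green, blue), "z_map" (400x640 float32, m along the optical axis (not along the pixel's ray), 0 where there is no reading), "mtx" (3x3 intrinsics, pixels), "pose" (4x4, takes a point from camera to world coordinates). Camera axes: x right, y up, looking along -z (the intrinsics and any distortion apply to the point x, -y, -z); pixel columns grow to the right and rows downward; lengths in m; the calibration is good to about 2 mm. A picture is of the moment at which its call begins.
- ctrl.hand_in(): hands the job in; it is judged then, once.
The state is a dict: "time_s": time; "qpos": joint angles; "joint_vel": joint speeds; "tau": joint torques, N m; "ee_pos": TCP position; "eef_rot": TCP orientation; "force": force on the tool from outside, world axes, zero at the start; "moment": the same for the moment, N m; "grip_width": finger opening in m; "grip_force": force on a finger pad.
Only numpy, scipy, OpenCV 4.12 (cv2) and the standard library are available. Lean on these libraries where they do the work, as an engineer would, in place of code of your own. Each camera call takes 0.05 s, during which the arm holds its last target. There are 200 camera calls.

## Working session

There is one attempt and no reset: what is moved stays moved. The work goes in short steps, Python scripts to look and compute and a tool call to move; the robot and the scene stay as the last step left them, time stands still between calls to the robot, and variables do not carry over. Pictures are saved under pics/ and viewed, at most 14 in all, crops included, and the job is handed in when it is done.

Besides the shell and the picture viewer there is one more tool, called in YAML: its name, and indented under it one key for each argument. servo_tool: Moves the arm, as the interface text tells. Its arguments: {"type":"object","properties":{"plan":{"type":"array","items":{"type":"array","items":{"type":"number"}}},"force":{"type":"number"}},"required":["plan"]}

```bash
mkdir -p pics; cat > h.py <<'E'
import numpy as np, cv2
from station import ctrl
from scipy.spatial.transform import Rotation as R
def grab(n,f=None):
    c=ctrl.camera(n); np.savez('%s.npz'%(f or n),**c)
    if f: cv2.imwrite('pics/%s.png'%f,c['pixels'][:,:,::-1])
    return c
def world(c):
    z=c['z_map'];K=c['mtx'];v,u=np.mgrid[0:400,0:640]
    P=np.stack([(u-K[0,2])/K[0,0]*z,-(v-K[1,2])/K[1,1]*z,-z],-1)
    W=P@c['pose'][:3,:3].T+c['pose'][:3,3]; W[z==0]=np.nan
    return W
E
python3 - <<'E'
from h import *
o=ctrl.get_obs(); print(o)
for n in ('scene','top','wrist'):
    c=grab(n,n+'0'); print(n,c['mtx'].round(1).tolist(),c['pose'].round(3).tolist(),[k for k in c])
E
cd pics; python3 -c "
import cv2,numpy as np
a=cv2.imread('scene0.png');b=cv2.imread('top0.png');cv2.imwrite('st.png',cv2.resize(np.vstack([a,b]),(480,600)))"
```

```text
{'time_s': 0.0, 'qpos': array([ 1.05938755e+00,  3.00485891e-01,  1.52161679e+00, -4.72656914e-05,
        1.32067770e+00, -6.66101940e-02]), 'joint_vel': array([ 0.00078883, -0.00119915, -0.00035601,  0.00052658,  0.0001538 ,
        0.00056907]), 'tau': array([ 1.44256461e-03, -5.31813705e+01, -3.52733195e+01,  7.09385751e-02,
        2.44765927e-02, -6.71930684e-05]), 'ee_pos': array([0.23653674, 0.49623571, 0.20486311]), 'eef_rot': array([-3.14040451e+00, -3.33772357e-05,  2.69680578e+00]), 'force': array([0.42153672, 0.21418017, 0.25516276]), 'moment': array([ 0.03960406, -0.02708568,  0.04115798]), 'grip_force': 0.0, 'grip_width': 0.09409180763687014}
scene [[452.0, 0.0, 322.7], [0.0, 452.0, 198.1], [0.0, 0.0, 1.0]] [[-0.666, 0.561, -0.492, 0.123], [-0.746, -0.506, 0.434, 0.239], [-0.006, 0.656, 0.755, 0.768], [0.0, 0.0, 0.0, 1.0]] ['pixels', 'z_map', 'mtx', 'pose']
top [[434.2, 0.0, 319.5], [0.0, 434.2, 206.2], [0.0, 0.0, 1.0]] [[0.011, 0.992, -0.123, 0.481], [-1.0, 0.013, 0.012, -0.173], [0.013, 0.123, 0.992, 0.903], [0.0, 0.0, 0.0, 1.0]] ['pixels', 'z_map', 'mtx', 'pose']
wrist [[345.8, 0.0, 312.6], [0.0, 345.8, 195.5], [0.0, 0.0, 1.0]] [[0.43, -0.872, -0.234, 0.169], [0.903, 0.415, 0.112, 0.529], [-0.001, -0.259, 0.966, 0.385], [0.0, 0.0, 0.0, 1.0]] ['pixels', 'z_map', 'mtx', 'pose']
```

View pics/top0.png

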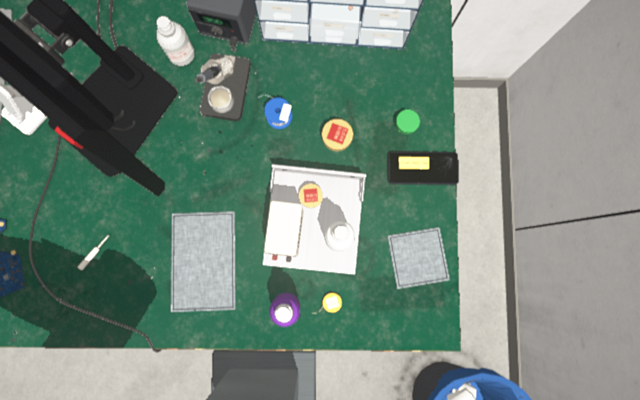

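View pics/scene0.png

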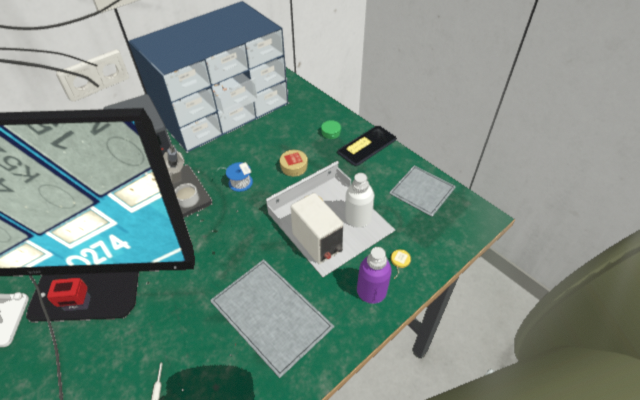

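Top view: the tin candidates are a yellow-brown tin with red label in the bay (310,194), a similar one behind the bay (338,134), and a green one (407,121). The bay one fits: it isn't green, and it looks the smaller of the other two (I'll measure this). The white bottle is in the bay at (340,235), the purple look-alike at (285,310), the brick at (284,228), the side mat at (203,260) and the work pad at (418,257). The scene view shows the same layout.

```bash
python3 - <<'E'
from h import *
c=dict(np.load('top0.npz'));W=world(c);img=c['pixels']
cv2.imwrite('pics/crop.png',cv2.resize(img[100:330,160:470][:,:,::-1],None,fx=2.5,fy=2.5,interpolation=cv2.INTER_CUBIC))
hsv=cv2.cvtColor(img,cv2.COLOR_RGB2HSV)
Z=W[...,2];X=W[...,0];Y=W[...,1]
def comp(m,seed):
    n,l,s,ce=cv2.connectedComponentsWithStats(m.astype(np.uint8));k=l[seed[1],seed[0]];return (l==k) if k else m&False
def rect(name,m):
    p=np.stack([X[m],Y[m]],1).astype(np.float32); r=cv2.minAreaRect(p); print(name,m.sum(),'rect',np.round(r[0],4),np.round(r[1],4),round(r[2],2),'zmed',np.round(np.nanpercentile(Z[m],[5,50,95]),4))
    return p
def circ(name,m):
    p=np.stack([X[m],Y[m]],1).astype(np.float32); print(name,m.sum(),np.round(cv2.minEnclosingCircle(p),4) if 0 else cv2.minEnclosingCircle(p),p.mean(0),'z',np.nanmedian(Z[m]))
low=(hsv[...,1]<60)
rect('mat',comp(low&(Z<.012),(203,290)))
rect('pad',comp(low&(Z<.012),(418,257)))
rect('bricktop',comp((Z>.085)&(Z<.105),(284,220)))
rect('bay+',comp((Z<.06)&(hsv[...,1]<40)&(hsv[...,2]>140),(320,265)))
y=(hsv[...,1]>100)&((hsv[...,0]<35)|(hsv[...,0]>170))
circ('tin bay',comp(y&(Z>.015),(310,194)))
circ('tin back',comp(y&(Z>.008),(338,134)))
circ('green',comp((hsv[...,1]>150)&(Z>.008),(407,121)))
for nm,u,v in (('bottle',340,235),('purple',285,310)):
    b=(abs(np.mgrid[0:400,0:640][1]-u)<35)&(abs(np.mgrid[0:400,0:640][0]-v)<35)
    for lo,hi in ((.12,.14),(.105,.118),(.06,.1)):
        m=b&(Z>lo)&(Z<hi); 
        if nm=='bottle': m&=(Y<-.19)
        if m.sum()>3: circ('%s %.3f'%(nm,lo),m)
# heights map
for u,v in ((155,185),(90,150),(278,110),(420,165),(332,302),(175,40)): print(u,v,W[v,u].round(3))
E
```

```text
mat 6382 rect [0.477  0.0553] [0.2027 0.1342] 2.6 zmed [0.0008 0.0035 0.0061]
pad 2967 rect [ 0.4881 -0.3883] [0.1132 0.1132] 9.94 zmed [0.0013 0.0041 0.0066]
bricktop 1708 rect [ 0.5389 -0.114 ] [0.0604 0.0997] 83.82 zmed [0.0924 0.0957 0.0981]
bay+ 6484 rect [ 0.5668 -0.1711] [0.2028 0.214 ] 84.87 zmed [0.001  0.0041 0.0389]
tin bay 208 ((0.6129822134971619, -0.16320772469043732), 0.019481046125292778) [ 0.61282253 -0.16363017] z 0.025369025846418203
tin back 470 ((0.7411457896232605, -0.2177591770887375), 0.032592982053756714) [ 0.74104404 -0.2173087 ] z 0.02850415071499307
green 0 ((0.0, 0.0), 0.0) [nan nan] z nan
bottle 0.120 140 ((0.5296094417572021, -0.21999934315681458), 0.011899223551154137) [ 0.52942914 -0.22006   ] z 0.12851122463985026
bottle 0.105 104 ((0.5294751524925232, -0.22001031041145325), 0.016685623675584793) [ 0.5275481  -0.21859358] z 0.11221435048803646
bottle 0.060 465 ((0.529175877571106, -0.22096502780914307), 0.02937440760433674) [ 0.5257603  -0.21909638] z 0.09146780384252029
purple 0.120 150 ((0.3858550488948822, -0.11983165144920349), 0.01210050843656063) [ 0.3861483  -0.11967195] z 0.12532249965771292
purple 0.105 102 ((0.3860221207141876, -0.11887498199939728), 0.016442356631159782) [ 0.38914636 -0.12050998] z 0.10913432034478565
purple 0.060 503 ((0.3858826458454132, -0.11914973706007004), 0.028985364362597466) [ 0.389731   -0.12048177] z 0.08803569884417006
155 185 [0.611 0.114 0.131]
90 150 [0.615 0.111 0.365]
278 110 [ 0.791 -0.094  0.025]
420 165 [ 0.682 -0.394  0.008]
332 302 [ 0.397 -0.21   0.01 ]
175 40 [0.909 0.107 0.089]<stdin>:12: RuntimeWarning: Mean of empty slice.
  ret = um.true_divide(
  return np.nanmean(a, axis, out=out, keepdims=keepdims)
```

View pics/crop.png

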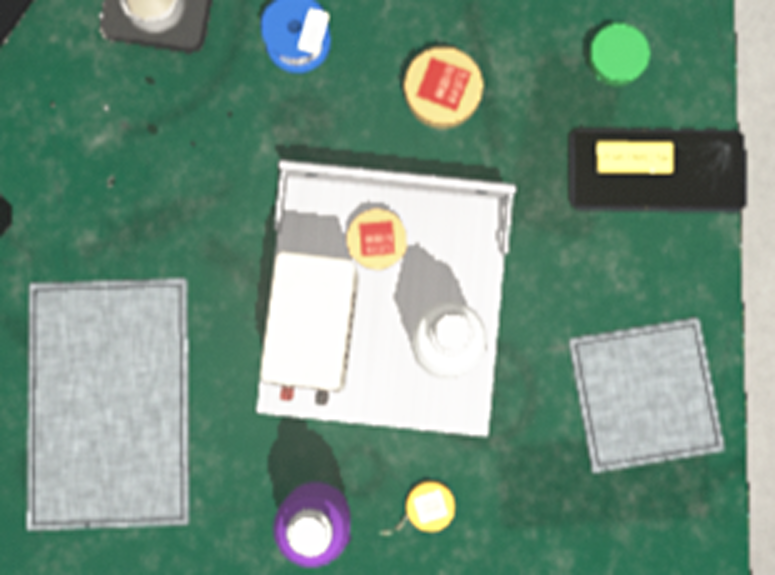

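Confirmed: the bay tin at (310,194), about 49 mm across, is the one meant. The one behind the bay is about 65 mm. Next I'll check the monitor's extent and refine the poses.

```bash
python3 - <<'E'
from h import *
for n in ('top0','scene0'):
    c=dict(np.load(n+'.npz'));W=world(c);X,Y,Z=W[...,0],W[...,1],W[...,2]
    m=(Z>.1)&(Y>.05)&(X<.75)
    for lo in np.arange(.05,.7,.1):
        k=m&(Y>=lo)&(Y<lo+.1)
        if k.sum()>20: print(n,'y',round(lo,2),'x',np.percentile(X[k],[1,99]).round(3),'z',np.percentile(Z[k],[1,99]).round(3),k.sum())
c=dict(np.load('top0.npz'));W=world(c);X,Y,Z=W[...,0],W[...,1],W[...,2]
# anything tall between robot and bay
k=(Z>.03)&(X<.6)&(Y<.3)&(Y>-.5)
n,l,s,ce=cv2.connectedComponentsWithStats(k.astype(np.uint8))
for i in range(1,n):
    if s[i,4]>20:
        q=l==i; print('tall',ce[i].round(),X[q].min().round(3),X[q].max().round(3),Y[q].min().round(3),Y[q].max().round(3),Z[q].max().round(3))
E
```

```text
top0 y 0.05 x [0.602 0.678] z [0.112 0.408] 3486
top0 y 0.15 x [0.658 0.748] z [0.159 0.408] 3526
scene0 y 0.05 x [0.108 0.647] z [0.114 0.669] 14860
scene0 y 0.15 x [0.102 0.727] z [0.107 0.656] 22782
scene0 y 0.25 x [0.707 0.749] z [0.103 0.377] 4282
tall [283. 230.] 0.476 0.59 -0.149 -0.08 0.1
tall [339. 235.] 0.5 0.559 -0.251 -0.193 0.132
tall [285. 310.] 0.358 0.414 -0.147 -0.09 0.13
```

servo_tool:
  plan:
    - [100, 0, 0, -0.019, 0, 0, -0.084]
    - [100, 0, 0, -0.019, 0, 0, -0.084]
    - [100, 0, 0, -0.019, 0, 0, -0.084]
    - [100, 0, 0, -0.018, 0, 0, -0.084]
    - [100, -0.015, -0.03, 0, 0, 0, 0]
    - [100, -0.028, -0.053, 0, 0, 0, 0]
    - [100, -0.028, -0.053, 0, 0, 0, 0]
    - [100, -0.028, -0.053, 0, 0, 0, 0]
  force: 15

```text
time_s: 1.15
ee_pos: [0.3148, 0.2961, 0.2803]
eef_rot: [-3.141, 0.0, 3.033]
force: [0.5, 0.1, 0.2]
grip_width: 0.0943
grip_force: 0.0
```

servo_tool:
  plan:
    - [100, -0.028, -0.053, 0, 0, 0, 0]
    - [100, -0.028, -0.053, 0, 0, 0, 0]
    - [100, -0.028, -0.053, 0, 0, 0, 0]
    - [100, -0.028, -0.053, 0, 0, 0, 0]
    - [100, -0.028, -0.053, 0, 0, 0, 0]
    - [100, -0.028, -0.053, 0, 0, 0, 0]
    - [100, -0.028, -0.053, 0, 0, 0, 0]
    - [100, -0.028, -0.053, 0, 0, 0, 0]

```text
time_s: 2.15
ee_pos: [0.4915, -0.15, 0.2804]
eef_rot: [3.142, 0.0, 3.033]
force: [1.4, 1.0, 0.3]
grip_width: 0.094
grip_force: 0.0
```

servo_tool:
  plan:
    - [80, -0.014, -0.026, 0, 0, 0, 0]
    - [80, 0, 0, 0, 0, 0, 0]
    - [80, 0, 0, 0, 0, 0, 0]
    - [80, 0, 0, 0, 0, 0, 0]
    - [80, 0, 0, 0, 0, 0, 0]
    - [80, 0, 0, 0, 0, 0, 0]
    - [80, 0, 0, 0, 0, 0, 0]
    - [80, 0, 0, 0, 0, 0, 0]

```text
time_s: 3.15
ee_pos: [0.5023, -0.1753, 0.2805]
eef_rot: [-3.142, -0.0, 3.033]
force: [-0.1, -0.6, 0.2]
grip_width: 0.0748
grip_force: 0.0
```

```bash
python3 - <<'E'
from h import *
o=ctrl.get_obs(); print(o['time_s'],o['ee_pos'],o['eef_rot'],o['force'])
c=grab('wrist','w1'); print(c['pose'].round(4))
E
```

```text
3.15 [ 0.50225163 -0.17531723  0.28046194] [-3.14155534e+00 -4.05230243e-05  3.03284068e+00] [-0.09965581 -0.63823949  0.17135288]
[[ 1.081e-01 -9.601e-01 -2.580e-01  4.280e-01]
 [ 9.941e-01  1.045e-01  2.790e-02 -1.672e-01]
 [ 2.000e-04 -2.595e-01  9.657e-01  4.603e-01]
 [ 0.000e+00  0.000e+00  0.000e+00  1.000e+00]]
```

View pics/w1.png

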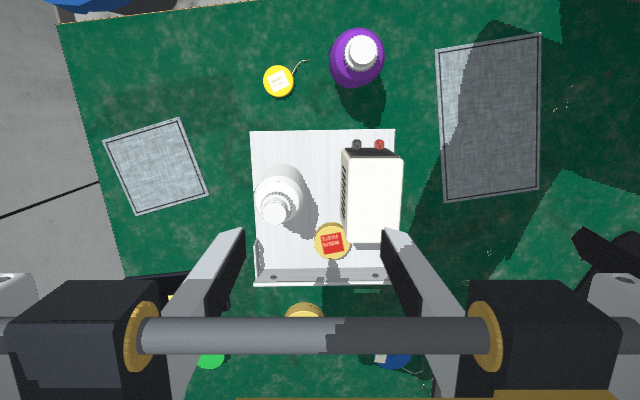

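The wrist view shows the bay from the robot's side: bottle (278,200), brick (372,200), tin (331,241), work pad (155,165), side mat (490,115). I'll measure from it.

```bash
cat > meas.py <<'E'
from h import *
def meas(c,reg=(.44,.66,-.28,-.06),tag=''):
    W=world(c);X,Y,Z=W[...,0],W[...,1],W[...,2]
    hsv=cv2.cvtColor(c['pixels'],cv2.COLOR_RGB2HSV)
    inr=(X>reg[0])&(X<reg[1])&(Y>reg[2])&(Y<reg[3])
    def big(m):
        n,l,s,ce=cv2.connectedComponentsWithStats(m.astype(np.uint8),connectivity=4)
        return l==1+np.argmax(s[1:,4]) if n>1 else m
    b=big(inr&(Z>.085)&(Z<.103)&(hsv[...,2]>120))
    p=np.stack([X[b],Y[b]],1).astype(np.float32); r=cv2.minAreaRect(p)
    print(tag,'bricktop n',b.sum(),np.round(r[0],4),np.round(r[1],4),round(r[2],2),'z',np.median(Z[b]).round(4),'centroid',p.mean(0).round(4))
    m=big(inr&(Z>.118)&(Z<.136)); 
    if m.sum(): 
        q=np.stack([X[m],Y[m]],1).astype(np.float32);print(tag,'botcap n',m.sum(),np.round(cv2.minEnclosingCircle(q)[0],4),cv2.minEnclosingCircle(q)[1],'z',np.median(Z[m]).round(4),q.mean(0).round(4))
    y=big((hsv[...,1]>90)&((hsv[...,0]<30)|(hsv[...,0]>170))&(Z>.016)&(Z<.034)&inr)
    q=np.stack([X[y],Y[y]],1).astype(np.float32)
    if len(q): (cc,rr)=cv2.minEnclosingCircle(q);print(tag,'tin n',y.sum(),np.round(cc,4),round(rr,4),q.mean(0).round(4),np.median(Z[y]).round(4))
E
python3 - <<'E'
from meas import *
for n in ('w1','top0'): meas(dict(np.load(n+'.npz')),tag=n)
c=dict(np.load('w1.npz'));W=world(c);X,Y,Z=W[...,0],W[...,1],W[...,2]
hsv=cv2.cvtColor(c['pixels'],cv2.COLOR_RGB2HSV);w=(hsv[...,1]<60)&(hsv[...,2]>90)
# floor edges via nongreen transitions: front edge rows for columns 262-330, left edge(col) rows 150-185
pts=[]
for u in range(260,335):
    v=130+np.argmax(w[110:160,u])-20; pts.append(W[v+1,u])
pts=np.array(pts);f=np.polyfit(pts[:,1],pts[:,0],1);print('front edge x=%.4f+%.4f*y'%(f[1],f[0]),np.degrees(np.arctan(f[0])),pts.mean(0))
pts=[]
for v in range(140,240):
    u=230+np.argmax(w[v,230:280]); pts.append(W[v,u+1])
pts=np.array(pts);pts=pts[pts[:,2]<.02];f=np.polyfit(pts[:,0],pts[:,1],1);print('right edge deg',np.degrees(np.arctan(f[0])),pts.mean(0))
for nm,reg in (('pad',(.40,.58,-.50,-.29)),('mat',(.3,.65,-.04,.2))):
    m=(hsv[...,1]<70)&(Z<.012)&(X>reg[0])&(X<reg[1])&(Y>reg[2])&(Y<reg[3])
    n,l,s,ce=cv2.connectedComponentsWithStats(m.astype(np.uint8));m=l==1+np.argmax(s[1:,4])
    print(nm,cv2.minAreaRect(np.stack([X[m],Y[m]],1).astype(np.float32)),s[1:,4].max())
# bottle extents at body height
b=(Z>.03)&(Z<.075)&(Y<-.185)&(Y>-.27)&(X>.48)&(X<.58); print('bottle y ext',np.percentile(Y[b],[1,99]),'x front',np.percentile(X[b],[1]))
b=(Z>.02)&(Z<.08)&(Y>-.16)&(Y<-.07)&(X>.46)&(X<.6)
print('brick side pts',np.percentile(Y[b],[1,50,99]),b.sum())
E
```

```text
w1 bricktop n 4391 [ 0.5397 -0.1113] [0.0606 0.0972] 83.92 z 0.0954 centroid [ 0.5352 -0.113 ]
w1 botcap n 461 [ 0.531  -0.2178] 0.0122224697843194 z 0.1279 [ 0.5301 -0.2174]
w1 tin n 945 [ 0.6127 -0.161 ] 0.025 [ 0.6112 -0.1621] 0.0245
top0 bricktop n 1708 [ 0.5389 -0.114 ] [0.0604 0.0997] 83.82 z 0.0957 centroid [ 0.5383 -0.1142]
top0 botcap n 142 [ 0.5296 -0.22  ] 0.011899223551154137 z 0.1285 [ 0.5293 -0.2199]
top0 tin n 256 [ 0.6148 -0.1639] 0.0218 [ 0.6141 -0.1642] 0.0252
front edge x=0.4790+0.0896*y 5.119020176210108 [ 0.46181492 -0.1913251   0.0035896 ]
right edge deg -4.963609856100175 [ 0.51844694 -0.25742224  0.00352769]
pad ((0.48952603340148926, -0.38543951511383057), (0.11102236062288284, 0.11217891424894333), 10.1934814453125) 6637
mat ((0.4780867397785187, 0.05876549705862999), (0.20056819915771484, 0.1336158812046051), 2.6366214752197266) 15796
bottle y ext [-0.24834284 -0.19010996] x front [0.50081377]
brick side pts [-0.15857104 -0.133947   -0.08152273] 945
```

servo_tool:
  plan:
    - [80, -0.0325, -0.0403, 0, 0, 0, 0.0]
    - [80, 0, 0, 0.02, 0, 0, 0]
    - [80, 0, 0, 0.045, 0, 0, 0]
    - [80, 0, 0, 0.045, 0, 0, 0]
    - [80, 0, 0, 0.045, 0, 0, 0]
    - [80, 0, 0, 0.04, 0, 0, 0]
    - [80, 0, 0, 0.03, 0, 0, 0]
    - [80, 0, 0, 0.0145, 0, 0, 0]
  force: 15

```text
time_s: 4.2
ee_pos: [0.5297, -0.2187, 0.0395]
eef_rot: [3.141, -0.002, 3.033]
force: [0.7, 0.2, 0.6]
grip_width: 0.0751
grip_force: 0.0
```

```bash
python3 - <<'E'
from h import *
o=ctrl.get_obs(); print(o['time_s'],o['ee_pos'],o['eef_rot'],o['force'])
c=grab('scene','s2'); d=grab('wrist','w2'); a=c['pixels'][150:280,230:440][:,:,::-1]
a=cv2.resize(a,None,fx=2.86,fy=2.86,interpolation=cv2.INTER_CUBIC)[:370,:600]
b=cv2.resize(d['pixels'][:,:,::-1],None,fx=.5625,fy=.5625)
cv2.imwrite('pics/v2.png',np.vstack([a,np.pad(b,((0,0),(0,a.shape[1]-b.shape[1]),(0,0)))]))
E
```

```text
4.2 [ 0.52970909 -0.21872905  0.03946891] [ 3.14093333e+00 -1.76917973e-03  3.03268193e+00] [0.71650683 0.17733049 0.62560477]
```

View pics/v2.png

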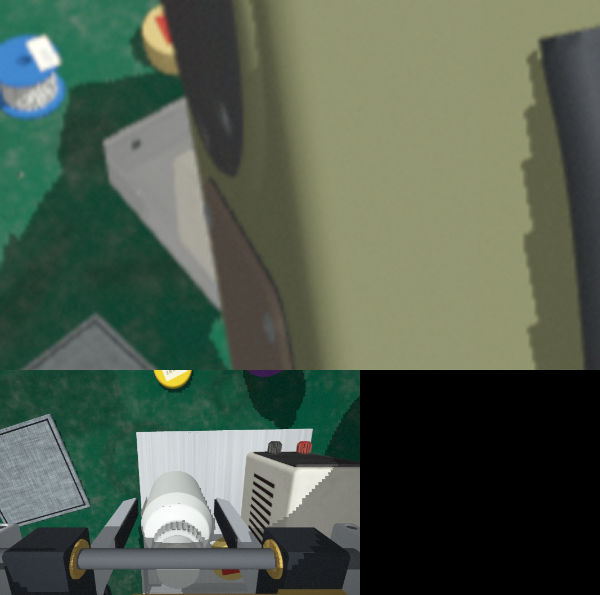

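The lower panel shows the bottle centred between the fingers at (177,520). The scene view is blocked by the arm. Closing now.

servo_tool:
  plan:
    - [64, 0, 0, 0, 0, 0, 0]
    - [62, 0, 0, 0, 0, 0, 0]
    - [61, 0, 0, 0, 0, 0, 0]
    - [58, 0, 0, 0, 0, 0, 0]
    - [50, 0, 0, 0, 0, 0, 0]
    - [40, 0, 0, 0, 0, 0, 0]
    - [40, 0, 0, 0, 0, 0, 0]
    - [40, 0, 0, 0, 0, 0, 0]
  force: 20

```text
time_s: 5.3
ee_pos: [0.5305, -0.219, 0.0415]
eef_rot: [-3.141, 0.001, 3.033]
force: [-0.8, 1.7, 5.4]
grip_width: 0.056
grip_force: 20.0
```

```bash
python3 - <<'E'
from h import *
o=ctrl.get_obs(); print(o['time_s'],o['ee_pos'],o['eef_rot'],o['force'],o['moment'],o['grip_width'],o['grip_force'])
E
```

```text
5.3 [ 0.53052332 -0.21903062  0.04152805] [-3.14131080e+00  8.73930094e-04  3.03285017e+00] [-0.83011485  1.73624926  5.4387458 ] [0.1883822  0.16576954 0.02462221] 0.05600852701556508 20.003747133887373
```

servo_tool:
  plan:
    - [40, 0, 0, -0.015, 0, 0, 0]
    - [40, 0, 0, -0.03, 0, 0, 0]
    - [40, 0, 0, -0.045, 0, 0, 0]
    - [40, 0, 0, -0.04, 0, 0, 0]
    - [40, 0.01, 0.02, 0, 0, 0, 0]
    - [40, 0.02, 0.039, 0, 0, 0, 0]
    - [40, 0.0206, 0.04, 0, 0, 0, 0]
    - [40, 0.021, 0.0412, 0, 0, 0, 0]

```text
time_s: 6.3
ee_pos: [0.4735, -0.0706, 0.1716]
eef_rot: [-3.142, 0.0, 3.032]
force: [1.0, -0.3, -1.6]
grip_width: 0.056
grip_force: 20.0
```

servo_tool:
  plan:
    - [40, 0.023, 0.045, 0, 0, 0, 0]
    - [40, 0.023, 0.045, 0, 0, 0, 0]
    - [40, 0.018, 0.034, 0, 0, 0, 0]
    - [40, 0.01, 0.02, 0, 0, 0, 0]
    - [40, 0, 0, 0.015, 0, 0, 0]
    - [40, 0, 0, 0.035, 0, 0, 0]
    - [40, 0, 0, 0.035, 0, 0, 0]
    - [40, 0, 0, 0.02, 0, 0, 0]

```text
time_s: 7.3
ee_pos: [0.4156, 0.0784, 0.0639]
eef_rot: [-3.141, -0.002, 3.032]
force: [0.7, 0.3, -2.2]
grip_width: 0.0559
grip_force: 20.0
```

servo_tool:
  plan:
    - [40, 0, 0, 0.01, 0, 0, 0]
    - [40, 0, 0, 0.007, 0, 0, 0]
    - [40, 0, 0, 0.004, 0, 0, 0]
    - [40, 0, 0, 0.002, 0, 0, 0]
    - [40, 0, 0, 0.001, 0, 0, 0]
    - [40, 0, 0, 0, 0, 0, 0]
    - [40, 0, 0, 0, 0, 0, 0]
    - [40, 0, 0, 0, 0, 0, 0]

```text
time_s: 8.3
ee_pos: [0.4164, 0.0794, 0.0421]
eef_rot: [3.142, 0.0, 3.033]
force: [0.5, 0.4, -1.1]
grip_width: 0.0559
grip_force: 20.0
```

```bash
python3 - <<'E'
from h import *
o=ctrl.get_obs(); print(o['time_s'],o['ee_pos'],o['eef_rot'],o['force'],o['moment'],o['grip_width'],o['grip_force'])
grab('scene','s3');c=grab('wrist','w3')
E
```

```text
8.3 [0.41639332 0.07941125 0.04205763] [3.14155709e+00 2.06016601e-04 3.03280391e+00] [ 0.47767817  0.43915115 -1.12665316] [0.02184424 0.01900154 0.00524212] 0.05592261234832218 19.99512194423005
```

View pics/w3.png

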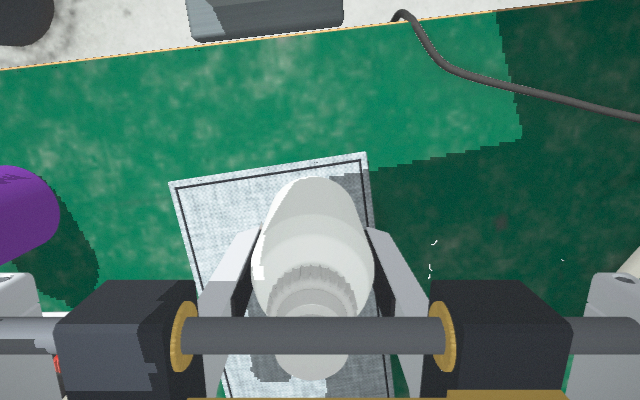

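servo_tool:
  plan:
    - [40, 0, 0, 0.0007, 0, 0, 0]
    - [40, 0, 0, 0, 0, 0, 0]
    - [64, 0, 0, 0, 0, 0, 0]
    - [82, 0, 0, 0, 0, 0, 0]
    - [82, 0, 0, 0, 0, 0, 0]
    - [82, 0, 0, 0, 0, 0, 0]
    - [82, 0, 0, -0.01, 0, 0, 0]
    - [82, 0, 0, -0.03, 0, 0, 0]

```text
time_s: 9.4
ee_pos: [0.4156, 0.0793, 0.0814]
eef_rot: [-3.141, -0.002, 3.033]
force: [1.2, -0.1, 0.1]
grip_width: 0.0772
grip_force: 0.0
```

servo_tool:
  plan:
    - [82, 0, 0, -0.045, 0, 0, 0]
    - [82, 0, 0, -0.045, 0, 0, 0]
    - [82, -0.0129, -0.0176, 0, 0, 0, 0]
    - [82, -0.03, -0.037, 0, 0, 0, 0]
    - [82, -0.03, -0.037, 0, 0, 0, 0]
    - [82, -0.03, -0.037, 0, 0, 0, 0]
    - [82, -0.025, -0.031, 0, 0, 0, 0]
    - [82, -0.015, -0.018, 0, 0, 0, 0]

```text
time_s: 10.4
ee_pos: [0.5396, -0.1143, 0.1717]
eef_rot: [-3.141, 0.0, 3.032]
force: [-0.2, 0.5, -0.2]
grip_width: 0.0771
grip_force: 0.0
```

servo_tool:
  plan:
    - [82, 0, 0, 0, 0, 0, 0]
    - [82, 0, 0, 0.02, 0, 0, 0]
    - [82, 0, 0, 0, 0, 0, 0]
    - [82, 0, 0, 0, 0, 0, 0]
    - [82, 0, 0, 0, 0, 0, 0]
    - [82, 0, 0, 0, 0, 0, 0]
    - [82, 0, 0, 0, 0, 0, 0]
    - [82, 0, 0, 0, 0, 0, 0]

```text
time_s: 11.4
ee_pos: [0.5391, -0.1127, 0.1513]
eef_rot: [3.142, 0.0, 3.033]
force: [-0.3, -0.5, -0.5]
grip_width: 0.0772
grip_force: 0.0
```

```bash
python3 - <<'E'
from meas import *
o=ctrl.get_obs(); print(o['time_s'],o['ee_pos'],o['eef_rot'],o['force'],o['grip_width'])
grab('scene','s4');c=grab('wrist','w4');W=world(c)
meas(c)
# finger positions seen by the same camera: points with z between tips and +30mm
t=o['ee_pos'];ps=o['eef_rot'][2]
d=W-t; ty=d[...,0]*np.sin(ps)-d[...,1]*np.cos(ps); tx=d[...,0]*np.cos(ps)+d[...,1]*np.sin(ps)
m=(d[...,2]>0)&(d[...,2]<.04)&(abs(ty)<.07)&(abs(tx)<.03)
for s in (1,-1):
    k=m&(ty*s>.02); print('finger',s,np.percentile(ty[k],[1,5,50,95]).round(4),k.sum())
b=(W[...,2]>.085)&(W[...,2]<.103)&(abs(ty)<.05)&(tx>-.03)&(tx<.06)
for x0 in (0,.01,.02,.03,.04):
    k=b&(abs(tx-x0)<.004); 
    if k.sum(): print('brick top y',x0,ty[k].min().round(4),ty[k].max().round(4))
E
```

```text
11.4 [ 0.53909152 -0.11266916  0.15128132] [3.14158358e+00 2.13076415e-06 3.03275299e+00] [-0.27447961 -0.46007419 -0.45375184] 0.07720045592962388
 bricktop n 10677 [ 0.5406 -0.1114] [0.0601 0.0974] 83.9 z 0.0954 centroid [ 0.5375 -0.1111]
 tin n 1322 [ 0.6129 -0.1609] 0.0249 [ 0.6129 -0.1664] 0.0245
finger 1 [0.0382 0.0383 0.0398 0.049 ] 1329
finger -1 [-0.0503 -0.0492 -0.04   -0.0384] 1331
brick top y 0 -0.0287 0.0315
brick top y 0.01 -0.0285 0.0312
brick top y 0.02 -0.0281 0.0316
brick top y 0.03 -0.0287 0.0313
brick top y 0.04 -0.0283 0.0308
```

View pics/w4.png

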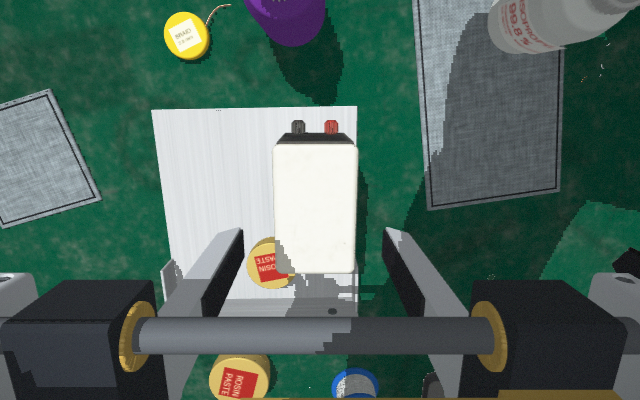

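The brick (315,205) is straight below, about 1.4 mm to tool +y of the finger centre. The bottle stands on the mat at (560,20). I'll correct for that, descend and grip.

servo_tool:
  plan:
    - [82, -0.001, 0.0014, 0.01, 0, 0, 0]
    - [82, 0, 0, 0.025, 0, 0, 0]
    - [82, 0, 0, 0.03, 0, 0, 0]
    - [82, 0, 0, 0.025, 0, 0, 0]
    - [82, 0, 0, 0.018, 0, 0, 0]
    - [82, 0, 0, 0.009, 0, 0, 0]
    - [82, 0, 0, 0.003, 0, 0, 0]
    - [82, 0, 0, 0, 0, 0, 0]
  force: 30

```text
time_s: 12.5
ee_pos: [0.5405, -0.1115, 0.0317]
eef_rot: [-3.141, 0.001, 3.033]
force: [-0.6, 0.3, -0.4]
grip_width: 0.0771
grip_force: 0.0
```

servo_tool:
  plan:
    - [72, 0, 0, 0, 0, 0, 0]
    - [69, 0, 0, 0, 0, 0, 0]
    - [67, 0, 0, 0, 0, 0, 0]
    - [65, 0, 0, 0, 0, 0, 0]
    - [60, 0, 0, 0, 0, 0, 0]
    - [50, 0, 0, 0, 0, 0, 0]
    - [50, 0, 0, 0, 0, 0, 0]
    - [50, 0, 0, 0, 0, 0, 0]

```text
time_s: 13.5
ee_pos: [0.5403, -0.1113, 0.0314]
eef_rot: [3.142, 0.0, 3.033]
force: [-1.2, 2.1, 4.8]
grip_width: 0.0619
grip_force: 30.0
```

```bash
python3 - <<'E'
from h import *
o=ctrl.get_obs(); print(o['time_s'],o['ee_pos'],o['eef_rot'],o['force'],o['moment'],o['grip_width'],o['grip_force'])
E
```

```text
13.5 [ 0.54029555 -0.11134497  0.03139059] [3.14153976e+00 1.28614439e-04 3.03280295e+00] [-1.21548608  2.07846864  4.78732629] [0.37008649 0.20138599 0.0235551 ] 0.06190133148224903 30.00076711177826
```

servo_tool:
  plan:
    - [50, 0, 0, -0.01, 0, 0, 0]
    - [50, 0, 0, -0.025, 0, 0, 0]
    - [50, 0, 0, -0.035, 0, 0, 0]
    - [50, 0, 0, -0.035, 0, 0, 0]
    - [50, 0, 0, -0.025, 0, 0, 0]
    - [50, 0.004, 0.015, -0.01, 0, 0, 0]
    - [50, 0.01, 0.035, 0, 0, 0, 0]
    - [50, 0.012, 0.042, 0, 0, 0, 0]

```text
time_s: 14.5
ee_pos: [0.5234, -0.0156, 0.1703]
eef_rot: [3.142, -0.002, 3.032]
force: [0.0, 0.7, -4.1]
grip_width: 0.0617
grip_force: 30.0
```

servo_tool:
  plan:
    - [50, 0.01, 0.037, 0, 0, 0, 0]
    - [50, 0.0058, 0.0211, 0, 0, 0, 0]
    - [50, 0, 0, 0.01, 0, 0, 0]
    - [50, 0, 0, 0.025, 0, 0, 0]
    - [50, 0, 0, 0.03, 0, 0, 0]
    - [50, 0, 0, 0.03, 0, 0, 0]
    - [50, 0, 0, 0.02, 0, 0, 0]
    - [50, 0, 0, 0.01, 0, 0, 0]

```text
time_s: 15.5
ee_pos: [0.514, 0.042, 0.0444]
eef_rot: [-3.141, -0.003, 3.032]
force: [-0.3, 0.1, -4.4]
grip_width: 0.0618
grip_force: 30.0
```

servo_tool:
  plan:
    - [50, 0, 0, 0.008, 0, 0, 0]
    - [50, 0, 0, 0.004, 0, 0, 0]
    - [50, 0, 0, 0.002, 0, 0, 0]
    - [50, 0, 0, 0.0005, 0, 0, 0]
    - [50, 0, 0, 0, 0, 0, 0]
    - [50, 0, 0, 0, 0, 0, 0]
    - [50, 0, 0, 0, 0, 0, 0]
    - [50, 0, 0, 0, 0, 0, 0]

```text
time_s: 16.5
ee_pos: [0.515, 0.0424, 0.0318]
eef_rot: [-3.142, 0.0, 3.033]
force: [0.3, -0.3, -4.9]
grip_width: 0.0619
grip_force: 30.0
```

```bash
python3 - <<'E'
from h import *
o=ctrl.get_obs(); print(o['time_s'],o['ee_pos'],o['eef_rot'],o['force'],o['moment'],o['grip_width'],o['grip_force'])
E
```

```text
16.5 [0.51499577 0.04237175 0.03177381] [-3.14156868e+00  2.13185295e-05  3.03284093e+00] [ 0.25482056 -0.31693684 -4.88827338] [ 0.05360189 -0.00263034 -0.0027976 ] 0.06188627838412509 29.99921679496765
```

servo_tool:
  plan:
    - [50, 0, 0, 0.0008, 0, 0, 0]
    - [50, 0, 0, 0, 0, 0, 0]
    - [68, 0, 0, 0, 0, 0, 0]
    - [82, 0, 0, 0, 0, 0, 0]
    - [82, 0, 0, 0, 0, 0, 0]
    - [82, 0, 0, 0, 0, 0, 0]
    - [82, 0, 0, -0.02, 0, 0, 0]
    - [82, 0, 0, -0.03, 0, 0, 0]

```text
time_s: 17.5
ee_pos: [0.5145, 0.0423, 0.0809]
eef_rot: [-3.141, -0.002, 3.033]
force: [-0.3, 0.1, 0.5]
grip_width: 0.0769
grip_force: 0.0
```

servo_tool:
  plan:
    - [82, 0, 0, -0.04, 0, 0, 0]
    - [82, 0, 0, -0.0408, 0, 0, 0]
    - [82, -0.0193, -0.0316, 0, 0, 0, 0]
    - [82, -0.025, -0.04, 0, 0, 0, 0]
    - [82, -0.025, -0.04, 0, 0, 0, 0]
    - [82, -0.025, -0.04, 0, 0, 0, 0]
    - [70, -0.025, -0.04, 0, 0, 0, 0]
    - [70, 0, 0, 0.02, 0, 0, 0]

```text
time_s: 18.5
ee_pos: [0.6138, -0.164, 0.142]
eef_rot: [-3.141, 0.002, 3.03]
force: [-0.1, 0.1, -0.1]
grip_width: 0.0662
grip_force: 0.0
```

servo_tool:
  plan:
    - [70, 0, 0, 0.04, 0, 0, 0]
    - [70, 0, 0, 0.04, 0, 0, 0]
    - [70, 0, 0, 0, 0, 0, 0]
    - [70, 0, 0, 0, 0, 0, 0]
    - [70, 0, 0, 0, 0, 0, 0]
    - [70, 0, 0, 0, 0, 0, 0]
    - [70, 0, 0, 0, 0, 0, 0]
    - [70, 0, 0, 0, 0, 0, 0]

```text
time_s: 19.5
ee_pos: [0.6128, -0.1611, 0.0619]
eef_rot: [-3.142, 0.0, 3.033]
force: [-0.1, 0.7, 0.5]
grip_width: 0.0661
grip_force: 0.0
```

```bash
python3 - <<'E'
from meas import *
o=ctrl.get_obs(); print(o['time_s'],o['ee_pos'],o['eef_rot'],o['force'],o['grip_width'])
c=grab('wrist','w5');meas(c,(.55,.68,-.23,-.08),'w')
t=grab('top','t5');meas(t,(.36,.6,-.03,.14),'top')
a=cv2.resize(c['pixels'][:,:,::-1],None,fx=.8,fy=.8);b=t['pixels'][130:330,150:470][:,:,::-1]
b=cv2.resize(b,(512,280));cv2.imwrite('pics/v5.png',np.vstack([a,b]))
E
```

```text
19.5 [ 0.6128196  -0.1610564   0.06192225] [-3.14153681e+00  1.76629069e-04  3.03283460e+00] [-0.08375359  0.73998908  0.4874008 ] 0.06609033952312365
w bricktop n 379 [ 0.6083 -0.121 ] [0.0024 0.0108] 1.69 z 0.0947 centroid [ 0.6083 -0.1211]
w botcap n 1287 [ 0.608  -0.1995] 0.010585117153823376 z 0.1273 [ 0.6024 -0.1971]
w tin n 4118 [ 0.6129 -0.161 ] 0.0248 [ 0.6115 -0.161 ] 0.0246
top bricktop n 1470 [0.514  0.0397] [0.0607 0.099 ] 83.1 z 0.0954 centroid [0.5195 0.0413]
top botcap n 79 [0.4172 0.0806] 0.011659528128802776 z 0.1278 [0.418  0.0825]
```

View pics/v5.png

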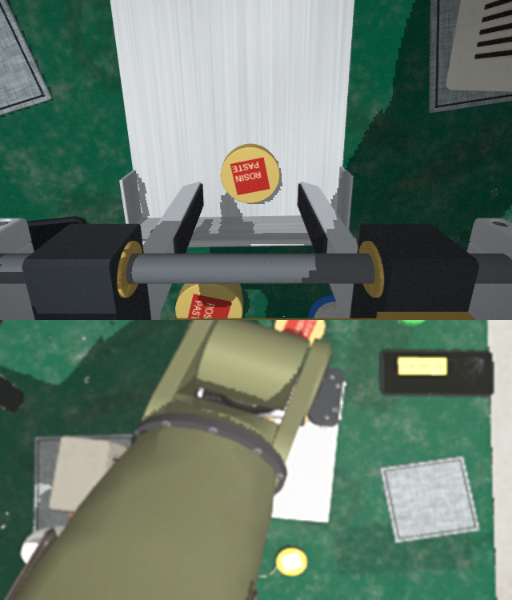

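The upper panel shows the tin (250,173) midway between the fingers. The lower panel shows the brick and bottle standing on the mat. Descend and grip.

servo_tool:
  plan:
    - [70, 0, 0, 0.015, 0, 0, 0]
    - [70, 0, 0, 0.02, 0, 0, 0]
    - [70, 0, 0, 0.013, 0, 0, 0]
    - [70, 0, 0, 0.006, 0, 0, 0]
    - [70, 0, 0, 0.002, 0, 0, 0]
    - [60, 0, 0, 0, 0, 0, 0]
    - [56, 0, 0, 0, 0, 0, 0]
    - [54, 0, 0, 0, 0, 0, 0]
  force: 15

```text
time_s: 20.6
ee_pos: [0.613, -0.1611, 0.0061]
eef_rot: [-3.141, 0.001, 3.033]
force: [-0.7, -0.2, 0.1]
grip_width: 0.0508
grip_force: 0.0
```

servo_tool:
  plan:
    - [52, 0, 0, 0, 0, 0, 0]
    - [50, 0, 0, 0, 0, 0, 0]
    - [40, 0, 0, 0, 0, 0, 0]
    - [40, 0, 0, 0, 0, 0, 0]
    - [40, 0, 0, 0, 0, 0, 0]
    - [40, 0, 0, 0, 0, 0, 0]
    - [40, 0, 0, 0, 0, 0, 0]
    - [40, 0, 0, 0, 0, 0, 0]

```text
time_s: 21.6
ee_pos: [0.6129, -0.1611, 0.006]
eef_rot: [-3.141, 0.0, 3.033]
force: [-1.0, -0.1, 5.4]
grip_width: 0.049
grip_force: 15.0
```

servo_tool:
  plan:
    - [40, 0, 0, -0.015, 0, 0, 0]
    - [40, 0, 0, -0.035, 0, 0, 0]
    - [40, 0, 0, -0.035, 0, 0, 0]
    - [40, 0, 0, -0.015, 0, 0, 0]
    - [40, 0.01, -0.0221, 0, 0, 0, 0]
    - [40, 0.0177, -0.043, 0, 0, 0, 0]
    - [40, 0.0177, -0.043, 0, 0, 0, 0]
    - [40, 0.0177, -0.043, 0, 0, 0, 0]

```text
time_s: 22.6
ee_pos: [0.5326, -0.3054, 0.1052]
eef_rot: [3.141, -0.001, 3.033]
force: [0.4, -0.4, -0.1]
grip_width: 0.049
grip_force: 15.0
```

servo_tool:
  plan:
    - [40, 0.0177, -0.043, 0, 0, 0, 0]
    - [40, 0.0179, -0.043, 0, 0, 0, 0]
    - [40, 0, 0, 0.02, 0, 0, 0]
    - [40, 0, 0, 0.025, 0, 0, 0]
    - [40, 0, 0, 0.01, 0, 0, 0]
    - [40, 0, 0, 0, 0, 0, 0]
    - [40, 0, 0, 0, 0, 0, 0]
    - [40, 0, 0, 0, 0, 0, 0]

```text
time_s: 23.6
ee_pos: [0.4893, -0.3862, 0.0516]
eef_rot: [-3.141, 0.001, 3.033]
force: [0.5, -0.3, -0.4]
grip_width: 0.0488
grip_force: 15.0
```

```bash
python3 - <<'E'
from meas import *
o=ctrl.get_obs(); print(o['time_s'],o['ee_pos'],o['eef_rot'],o['force'],o['grip_width'])
for n in ('wrist','scene','top'):
    c=grab(n,n[0]+'6');W=world(c);X,Y,Z=W[...,0],W[...,1],W[...,2];hsv=cv2.cvtColor(c['pixels'],cv2.COLOR_RGB2HSV)
    m=(hsv[...,1]<70)&(Z<.012)&(X>.4)&(X<.58)&(Y>-.48)&(Y<-.29)
    k,l,s,ce=cv2.connectedComponentsWithStats(m.astype(np.uint8));
    m=l==1+np.argmax(s[1:,4]);print(n,cv2.minAreaRect(np.stack([X[m],Y[m]],1).astype(np.float32)),m.sum())
    meas(c,(.4,.6,-.47,-.3),n)
E
```

```text
23.6 [ 0.48925793 -0.38620263  0.05161131] [-3.14087079e+00  1.04745731e-03  3.03294038e+00] [ 0.49997864 -0.32977953 -0.4228065 ] 0.04878483460001868
wrist ((0.49024590849876404, -0.38515082001686096), (0.1116444543004036, 0.11176607012748718), 9.989252090454102) 14378
wrist bricktop n 475 [ 0.4771 -0.4162] [0.0107 0.0021] 78.68 z 0.0949 centroid [ 0.4771 -0.416 ]
wrist botcap n 965 [ 0.4824 -0.4162] 0.008102627471089363 z 0.1248 [ 0.4783 -0.4142]Traceback (most recent call last):
  File "<stdin>", line 7, in <module>
    return _wrapfunc(a, 'argmax', axis=axis, out=out, **kwds)
    return bound(*args, **kwds)
ValueError: attempt to get argmax of an empty sequence
```

View pics/w6.png

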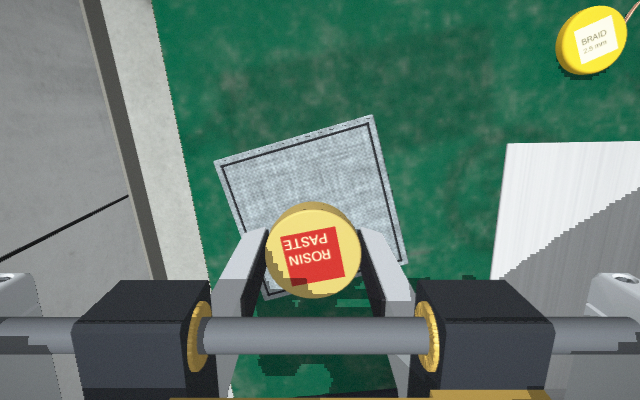

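The tin (313,250) hangs over the pad, lid up. The pad centre is about 1 mm off, so I'll correct and set it down.

servo_tool:
  plan:
    - [40, -0.0007, 0.0008, 0.01, 0, 0, 0]
    - [40, 0, 0, 0.018, 0, 0, 0]
    - [40, 0, 0, 0.01, 0, 0, 0]
    - [40, 0, 0, 0.005, 0, 0, 0]
    - [40, 0, 0, 0.0022, 0, 0, 0]
    - [40, 0, 0, 0, 0, 0, 0]
    - [40, 0, 0, 0, 0, 0, 0]
    - [40, 0, 0, 0, 0, 0, 0]

```text
time_s: 24.7
ee_pos: [0.4898, -0.3854, 0.0059]
eef_rot: [-3.141, 0.0, 3.033]
force: [-1.5, 2.1, 5.7]
grip_width: 0.0491
grip_force: 15.0
```

servo_tool:
  plan:
    - [54, 0, 0, 0, 0, 0, 0]
    - [70, 0, 0, 0, 0, 0, 0]
    - [70, 0, 0, 0, 0, 0, 0]
    - [70, 0, 0, -0.015, 0, 0, 0]
    - [70, 0, 0, -0.035, 0, 0, 0]
    - [70, 0, 0, -0.045, 0, 0, 0]
    - [82, 0, 0, -0.045, 0, 0, 0]
    - [82, 0, 0, -0.02, 0, 0, 0]

```text
time_s: 25.7
ee_pos: [0.4903, -0.3858, 0.1698]
eef_rot: [-3.139, 0.004, 3.033]
force: [0.1, 0.0, -0.5]
grip_width: 0.0768
grip_force: 0.0
```

servo_tool:
  plan:
    - [82, 0, 0.01, 0, 0, 0, 0]
    - [82, 0, 0, 0, 0, 0, 0]
    - [82, 0, 0, 0, 0, 0, 0]
    - [82, 0, 0, 0, 0, 0, 0]
    - [82, 0, 0.038, 0, 0, 0, 0]
    - [82, 0, 0.05, 0, 0, 0, 0]
    - [82, 0.004, 0.055, 0, 0, 0, 0]
    - [82, 0.004, 0.055, 0, 0, 0, 0]

```text
time_s: 26.7
ee_pos: [0.5041, -0.1762, 0.1652]
eef_rot: [3.141, -0.0, 3.032]
force: [0.9, 0.1, 0.5]
grip_width: 0.0771
grip_force: 0.0
```

servo_tool:
  plan:
    - [82, 0.004, 0.055, 0, 0, 0, 0]
    - [82, 0.004, 0.055, 0, 0, 0, 0]
    - [82, 0.0053, 0.055, 0, 0, 0, 0]
    - [82, 0, 0.035, 0, 0, 0, 0]
    - [82, 0, 0.02, 0, 0, 0, 0]
    - [82, 0, 0, 0, 0, 0, 0]
    - [82, 0, 0, 0, 0, 0, 0]
    - [82, 0, 0, 0, 0, 0, 0]

```text
time_s: 27.7
ee_pos: [0.515, 0.0416, 0.1655]
eef_rot: [-3.142, -0.0, 3.032]
force: [-0.2, -0.8, -0.5]
grip_width: 0.077
grip_force: 0.0
```

```bash
python3 - <<'E'
from meas import *
o=ctrl.get_obs(); print(o['time_s'],o['ee_pos'],o['eef_rot'],o['force'],o['grip_width'])
for n in ('wrist','scene','top'):
    c=grab(n,n[0]+'7');meas(c,(.36,.6,-.03,.14),n)
    meas(c,(.4,.6,-.47,-.3),n+'PAD')
    W=world(c);X,Y,Z=W[...,0],W[...,1],W[...,2];hsv=cv2.cvtColor(c['pixels'],cv2.COLOR_RGB2HSV)
    if n=='top':
        m=((hsv[...,1]<70)|(hsv[...,0]<35))&(Z<.03)&(X>.4)&(X<.58)&(Y>-.47)&(Y<-.29)
        k,l,s,ce=cv2.connectedComponentsWithStats(m.astype(np.uint8));m=l==1+np.argmax(s[1:,4]);print(n,cv2.minAreaRect(np.stack([X[m],Y[m]],1).astype(np.float32)),m.sum())
E
```

```text
27.7 [0.51496828 0.04161334 0.16547063] [-3.14152999e+00 -1.50172213e-04  3.03166482e+00] [-0.15628344 -0.78471506 -0.54409107] 0.0770091874706606
wrist bricktop n 9727 [0.5145 0.0423] [0.0602 0.0985] 83.64 z 0.0954 centroid [0.5119 0.0426]
wrist botcap n 1406 [0.4168 0.0806] 0.012253896333277225 z 0.128 [0.417  0.0804]
wrist tin n 11 [0.4607 0.0569] 0.0036 [0.4609 0.0571] 0.033
wristPAD bricktop n 0 [0. 0.] [0. 0.] 0.0 z nan centroid [nan nan]
scene bricktop n 1724 [0.5139 0.0429] [0.0604 0.1   ] 84.04 z 0.0952 centroid [0.51   0.0444]
scene botcap n 207 [0.4158 0.0807] 0.012433405965566635 z 0.1277 [0.4147 0.0814]
scenePAD bricktop n 0 [0. 0.] [0. 0.] 0.0 z nan centroid [nan nan]
top bricktop n 329 [0.4139 0.0724] [0.0428 0.051 ] 86.25 z 0.0927 centroid [0.4155 0.0674]
top botcap n 119 [0.416  0.0777] 0.011915793642401695 z 0.1278 [0.4159 0.0746]
topPAD bricktop n 0 [0. 0.] [0. 0.] 0.0 z nan centroid [nan nan]
topPAD tin n 464 [ 0.4889 -0.3873] 0.0247 [ 0.4894 -0.3867] 0.0252
top ((0.48719343543052673, -0.3823316693305969), (0.1137654259800911, 0.12847043573856354), 10.479409217834473) 3012
  return _methods._mean(a, axis=axis, dtype=dtype,
  ret = ret.dtype.type(ret / rcount)
meas.py:11: RuntimeWarning: Mean of empty slice.
  print(tag,'bricktop n',b.sum(),np.round(r[0],4),np.round(r[1],4),round(r[2],2),'z',np.median(Z[b]).round(4),'centroid',p.mean(0).round(4))
  ret = um.true_divide(
```

View pics/w7.png

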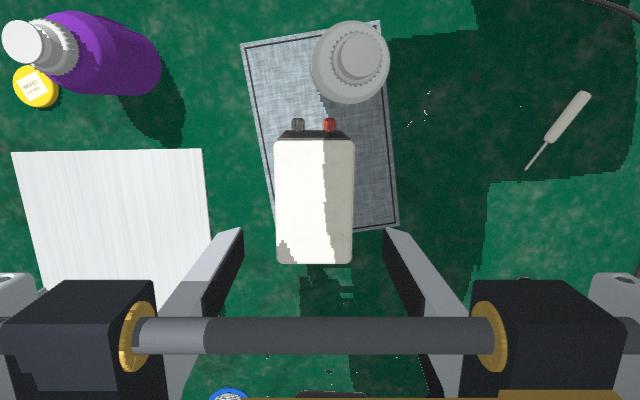

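The tin is within about 1 mm of the pad centre. The brick (313,200) is under the gripper with the bottle (350,60) in front of it, both on the mat. Re-gripping the brick.

servo_tool:
  plan:
    - [82, 0, 0.0008, 0.01, 0, 0, 0]
    - [82, 0, 0, 0.03, 0, 0, 0]
    - [82, 0, 0, 0.035, 0, 0, 0]
    - [82, 0, 0, 0.03, 0, 0, 0]
    - [82, 0, 0, 0.018, 0, 0, 0]
    - [82, 0, 0, 0.008, 0, 0, 0]
    - [82, 0, 0, 0.0035, 0, 0, 0]
    - [72, 0, 0, 0, 0, 0, 0]
  force: 30

```text
time_s: 28.85
ee_pos: [0.5153, 0.0433, 0.0314]
eef_rot: [3.142, 0.001, 3.033]
force: [-0.4, -0.1, 0.5]
grip_width: 0.0703
grip_force: 0.0
```

servo_tool:
  plan:
    - [69, 0, 0, 0, 0, 0, 0]
    - [67, 0, 0, 0, 0, 0, 0]
    - [65, 0, 0, 0, 0, 0, 0]
    - [60, 0, 0, 0, 0, 0, 0]
    - [50, 0, 0, 0, 0, 0, 0]
    - [50, 0, 0, 0, 0, 0, 0]
    - [50, 0, 0, 0, 0, 0, 0]
    - [50, 0, 0, 0, 0, 0, 0]

```text
time_s: 29.85
ee_pos: [0.5154, 0.0428, 0.0316]
eef_rot: [-3.141, 0.001, 3.033]
force: [-1.7, -5.1, 5.9]
grip_width: 0.0618
grip_force: 30.0
```

servo_tool:
  plan:
    - [50, 0, 0, -0.01, 0, 0, 0]
    - [50, 0, 0, -0.025, 0, 0, 0]
    - [50, 0, 0, -0.035, 0, 0, 0]
    - [50, 0, 0, -0.035, 0, 0, 0]
    - [50, 0, 0, -0.025, 0, 0, 0]
    - [50, -0.004, -0.015, -0.01, 0, 0, 0]
    - [50, -0.01, -0.036, 0, 0, 0, 0]
    - [50, -0.012, -0.042, 0, 0, 0, 0]

```text
time_s: 30.85
ee_pos: [0.5305, -0.0534, 0.1705]
eef_rot: [3.141, -0.001, 3.034]
force: [1.5, 0.5, -5.5]
grip_width: 0.0617
grip_force: 30.0
```

servo_tool:
  plan:
    - [50, -0.01, -0.037, 0, 0, 0, 0]
    - [50, -0.0055, -0.0209, 0, 0, 0, 0]
    - [50, 0, 0, 0.01, 0, 0, 0]
    - [50, 0, 0, 0.025, 0, 0, 0]
    - [50, 0, 0, 0.03, 0, 0, 0]
    - [50, 0, 0, 0.03, 0, 0, 0]
    - [50, 0, 0, 0.02, 0, 0, 0]
    - [50, 0, 0, 0.01, 0, 0, 0]

```text
time_s: 31.85
ee_pos: [0.5392, -0.1102, 0.0445]
eef_rot: [3.141, -0.002, 3.034]
force: [-0.0, 0.4, -4.7]
grip_width: 0.0619
grip_force: 30.0
```

servo_tool:
  plan:
    - [50, 0, 0, 0.007, 0, 0, 0]
    - [50, 0, 0, 0.003, 0, 0, 0]
    - [50, 0, 0, 0, 0, 0, 0]
    - [50, 0, 0, 0, 0, 0, 0]
    - [50, 0, 0, 0, 0, 0, 0]
    - [50, 0, 0, 0, 0, 0, 0]
    - [50, 0, 0, 0, 0, 0, 0]
    - [50, 0, 0, 0, 0, 0, 0]

```text
time_s: 32.85
ee_pos: [0.54, -0.1113, 0.0361]
eef_rot: [-3.142, 0.0, 3.033]
force: [-0.1, -0.6, -4.7]
grip_width: 0.0623
grip_force: 30.0
```

```bash
python3 - <<'E'
from meas import *
o=ctrl.get_obs(); print(o['time_s'],o['ee_pos'],o['eef_rot'],o['force'],o['grip_width'])
E
```

```text
32.85 [ 0.53997318 -0.11126548  0.03605115] [-3.14157350e+00  3.93721071e-05  3.03277951e+00] [-0.07971778 -0.56813324 -4.74934378] 0.062276452474619264
```

servo_tool:
  plan:
    - [50, -0.0003, 0, 0.003, 0, 0, 0]
    - [50, 0, 0, 0.0015, 0, 0, 0]
    - [50, 0, 0, 0.0005, 0, 0, 0]
    - [50, 0, 0, 0, 0, 0, 0]
    - [68, 0, 0, 0, 0, 0, 0]
    - [82, 0, 0, 0, 0, 0, 0]
    - [82, 0, 0, 0, 0, 0, 0]
    - [82, 0, 0, 0, 0, 0, 0]

```text
time_s: 33.85
ee_pos: [0.5403, -0.1113, 0.0311]
eef_rot: [-3.142, 0.0, 3.033]
force: [-0.0, 0.6, -0.5]
grip_width: 0.0768
grip_force: 0.0
```

servo_tool:
  plan:
    - [82, 0, 0, -0.015, 0, 0, 0]
    - [82, 0, 0, -0.035, 0, 0, 0]
    - [82, 0, 0, -0.04, 0, 0, 0]
    - [82, 0, 0, -0.03, 0, 0, 0]
    - [82, 0, 0, 0, 0, 0, 0]
    - [82, 0, 0, 0, 0, 0, 0]
    - [82, 0, 0, 0, 0, 0, 0]
    - [82, 0, 0, 0, 0, 0, 0]

```text
time_s: 34.85
ee_pos: [0.54, -0.1112, 0.1504]
eef_rot: [3.141, -0.001, 3.033]
force: [0.5, 0.5, -0.3]
grip_width: 0.077
grip_force: 0.0
```

```bash
python3 - <<'E'
from meas import *
o=ctrl.get_obs(); print(o['time_s'],o['ee_pos'],o['eef_rot'],o['force'],o['grip_width'])
c=grab('wrist','w8');meas(dict(np.load('w4.npz')),(.44,.59,-.16,-.06),'before');meas(c,(.44,.59,-.16,-.06),'after')
E
```

```text
34.85 [ 0.53999548 -0.11122399  0.1503623 ] [ 3.14139583e+00 -1.24109776e-03  3.03274631e+00] [ 0.47672127  0.49890583 -0.33098901] 0.07699529842171778
before bricktop n 10659 [ 0.5406 -0.1114] [0.0601 0.0974] 83.9 z 0.0954 centroid [ 0.5374 -0.1112]
before tin n 19 [ 0.5891 -0.1575] 0.0024 [ 0.589  -0.1576] 0.0219
after bricktop n 10815 [ 0.5394 -0.1113] [0.0604 0.0982] 83.7 z 0.0954 centroid [ 0.5368 -0.111 ]
after tin n 9 [ 0.4855 -0.0964] 0.0034 [ 0.4855 -0.0964] 0.033
```

The brick is back within about 1 mm and 0.2°. Now the bottle.

servo_tool:
  plan:
    - [82, 0, 0, -0.02, 0, 0, 0]
    - [82, 0.0138, 0.0162, 0, 0, 0, 0]
    - [82, 0.03, 0.037, 0, 0, 0, 0]
    - [82, 0.03, 0.037, 0, 0, 0, 0]
    - [82, 0.03, 0.037, 0, 0, 0, 0]
    - [82, 0.025, 0.031, 0, 0, 0, 0]
    - [82, 0.015, 0.018, 0, 0, 0, 0]
    - [82, 0, 0, 0, 0, 0, 0]
  force: 20

```text
time_s: 35.9
ee_pos: [0.416, 0.0802, 0.1711]
eef_rot: [3.142, 0.0, 3.035]
force: [0.2, 0.1, -0.7]
grip_width: 0.077
grip_force: 0.0
```

servo_tool:
  plan:
    - [82, 0, 0, 0.01, 0, 0, 0]
    - [82, 0, 0, 0.03, 0, 0, 0]
    - [82, 0, 0, 0.035, 0, 0, 0]
    - [82, 0, 0, 0.03, 0, 0, 0]
    - [82, 0, 0, 0.015, 0, 0, 0]
    - [82, 0, 0, 0.007, 0, 0, 0]
    - [82, 0, 0, 0.002, 0, 0, 0]
    - [82, 0, 0, 0, 0, 0, 0]

```text
time_s: 36.9
ee_pos: [0.4167, 0.0793, 0.0423]
eef_rot: [3.141, 0.001, 3.033]
force: [0.0, -0.0, 0.1]
grip_width: 0.0775
grip_force: 0.0
```

servo_tool:
  plan:
    - [64, 0, 0, 0, 0, 0, 0]
    - [62, 0, 0, 0, 0, 0, 0]
    - [61, 0, 0, 0, 0, 0, 0]
    - [58, 0, 0, 0, 0, 0, 0]
    - [50, 0, 0, 0, 0, 0, 0]
    - [40, 0, 0, 0, 0, 0, 0]
    - [40, 0, 0, 0, 0, 0, 0]
    - [40, 0, 0, 0, 0, 0, 0]

```text
time_s: 37.9
ee_pos: [0.4166, 0.0795, 0.0422]
eef_rot: [3.141, 0.0, 3.033]
force: [-0.4, 1.0, 3.6]
grip_width: 0.0556
grip_force: 20.0
```

servo_tool:
  plan:
    - [40, 0, 0, -0.015, 0, 0, 0]
    - [40, 0, 0, -0.03, 0, 0, 0]
    - [40, 0, 0, -0.045, 0, 0, 0]
    - [40, 0, 0, -0.04, 0, 0, 0]
    - [40, -0.01, -0.02, 0, 0, 0, 0]
    - [40, -0.02, -0.039, 0, 0, 0, 0]
    - [40, -0.0206, -0.04, 0, 0, 0, 0]
    - [40, -0.021, -0.0412, 0, 0, 0, 0]

```text
time_s: 38.9
ee_pos: [0.4724, -0.069, 0.1716]
eef_rot: [3.142, -0.001, 3.033]
force: [-0.2, -0.1, -2.2]
grip_width: 0.0559
grip_force: 20.0
```

servo_tool:
  plan:
    - [40, -0.023, -0.045, 0, 0, 0, 0]
    - [40, -0.023, -0.045, 0, 0, 0, 0]
    - [40, -0.018, -0.034, 0, 0, 0, 0]
    - [40, -0.0099, -0.0202, 0, 0, 0, 0]
    - [40, 0, 0, 0.015, 0, 0, 0]
    - [40, 0, 0, 0.035, 0, 0, 0]
    - [40, 0, 0, 0.035, 0, 0, 0]
    - [40, 0, 0, 0.02, 0, 0, 0]

```text
time_s: 39.9
ee_pos: [0.5287, -0.2174, 0.0641]
eef_rot: [3.14, -0.004, 3.033]
force: [0.3, 0.1, -1.4]
grip_width: 0.056
grip_force: 20.0
```

servo_tool:
  plan:
    - [40, 0, 0, 0.01, 0, 0, 0]
    - [40, 0, 0, 0.007, 0, 0, 0]
    - [40, 0, 0, 0.004, 0, 0, 0]
    - [40, 0, 0, 0.002, 0, 0, 0]
    - [40, 0, 0, 0.001, 0, 0, 0]
    - [40, 0, 0, 0, 0, 0, 0]
    - [40, 0, 0, 0, 0, 0, 0]
    - [40, 0, 0, 0, 0, 0, 0]

```text
time_s: 40.9
ee_pos: [0.5302, -0.2191, 0.0432]
eef_rot: [-3.142, 0.0, 3.033]
force: [0.5, 0.3, -1.2]
grip_width: 0.0558
grip_force: 20.0
```

```bash
python3 - <<'E'
from meas import *
o=ctrl.get_obs(); print(o['time_s'],o['ee_pos'],o['eef_rot'],o['force'],o['grip_width'])
E
```

```text
40.9 [ 0.53024213 -0.21906169  0.04315726] [-3.14153635e+00  1.65743921e-04  3.03277563e+00] [ 0.50503941  0.27986754 -1.24266055] 0.05578173012303835
```

servo_tool:
  plan:
    - [40, -0.0002, 0, 0.001, 0, 0, 0]
    - [40, 0, 0, 0, 0, 0, 0]
    - [64, 0, 0, 0, 0, 0, 0]
    - [80, 0, 0, 0, 0, 0, 0]
    - [80, 0, 0, 0, 0, 0, 0]
    - [80, 0, 0, 0, 0, 0, 0]
    - [80, 0, 0, -0.02, 0, 0, 0]
    - [80, 0, 0, -0.04, 0, 0, 0]

```text
time_s: 41.9
ee_pos: [0.5296, -0.2187, 0.1014]
eef_rot: [3.141, -0.003, 3.033]
force: [0.5, 0.5, 0.3]
grip_width: 0.0754
grip_force: 0.0
```

servo_tool:
  plan:
    - [80, 0, 0, -0.05, 0, 0, 0]
    - [80, 0, 0, -0.05, 0, 0, 0]
    - [80, 0, 0, -0.05, 0, 0, 0]
    - [80, 0.0325, 0.0403, -0.0284, 0, 0, 0]
    - [80, 0, 0, 0, 0, 0, 0]
    - [80, 0, 0, 0, 0, 0, 0]
    - [80, 0, 0, 0, 0, 0, 0]
    - [80, 0, 0, 0, 0, 0, 0]

```text
time_s: 42.9
ee_pos: [0.5025, -0.1759, 0.2795]
eef_rot: [3.141, -0.002, 3.032]
force: [-0.1, 0.5, 0.1]
grip_width: 0.0755
grip_force: 0.0
```

```bash
python3 - <<'E'
from meas import *
o=ctrl.get_obs(); print(o['time_s'],o['ee_pos'],o['eef_rot'],o['force'],o['grip_width'])
c=grab('wrist','w9');meas(dict(np.load('w1.npz')),tag='before');meas(c,tag='after');meas(c,(.4,.6,-.47,-.3),'PAD')
E
```

```text
42.9 [ 0.50250001 -0.17587099  0.27951474] [ 3.14113155e+00 -1.52979709e-03  3.03224485e+00] [-0.11203153  0.54278032  0.06310705] 0.07554456316255698
before bricktop n 4391 [ 0.5397 -0.1113] [0.0606 0.0972] 83.92 z 0.0954 centroid [ 0.5352 -0.113 ]
before botcap n 461 [ 0.531  -0.2178] 0.0122224697843194 z 0.1279 [ 0.5301 -0.2174]
before tin n 945 [ 0.6127 -0.161 ] 0.025 [ 0.6112 -0.1621] 0.0245
after bricktop n 4479 [ 0.5391 -0.1113] [0.0606 0.0982] 83.89 z 0.0953 centroid [ 0.5341 -0.1129]
after botcap n 450 [ 0.5308 -0.2179] 0.01205166894942522 z 0.1279 [ 0.5301 -0.2178]
after tin n 5 [ 0.4845 -0.0966] 0.0018 [ 0.4846 -0.0964] 0.033
PAD bricktop n 0 [0. 0.] [0. 0.] 0.0 z nan centroid [nan nan]
PAD tin n 1204 [ 0.4904 -0.3848] 0.025 [ 0.4893 -0.3831] 0.0245
  return _methods._mean(a, axis=axis, dtype=dtype,
  ret = ret.dtype.type(ret / rcount)
meas.py:11: RuntimeWarning: Mean of empty slice.
  print(tag,'bricktop n',b.sum(),np.round(r[0],4),np.round(r[1],4),round(r[2],2),'z',np.median(Z[b]).round(4),'centroid',p.mean(0).round(4))
  ret = um.true_divide(
```

View pics/w9.png

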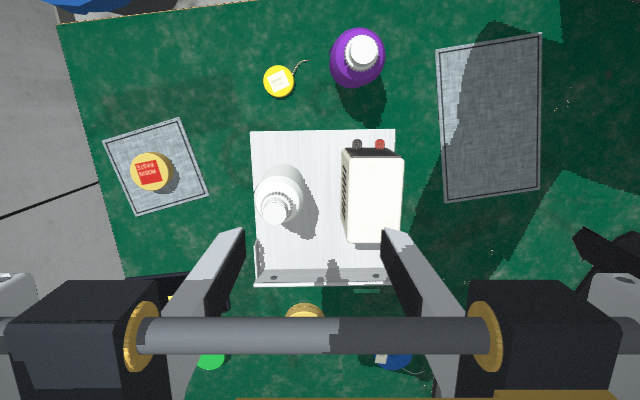

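The bottle (278,200) and brick (372,197) are back where they stood, within about 1 mm. The tin (150,172) is centred on the pad, lid up. Handing in.

```bash
python3 -c "
from station import ctrl
print(ctrl.hand_in())"
```

```text
the job is handed in; nothing more can be done
None
```

The job is handed in at about 43 s: the tin is lid up within about 1 mm of the middle of the work pad, and the bottle and brick are back in the bay, each within about 1 mm of its start by the camera, with the brick's alignment unchanged.

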